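# Hang the mallet back in its clip on the crowded rack

### The arm

A 7-joint arm with a two-finger parallel gripper is mounted at the origin on the work surface. World frame = base frame: x ahead of the robot, y to its left, z up, the work surface at z = 0. Lengths are in m, angles in degrees, forces in N, time in s.
With the tool pointing down it reaches from about 0.425 to 0.875 m from the base axis. Payload 4.7 kg.
Tool frame: the origin (TCP) lies on the centre line of the jaws, within the pads' length; the fingertips stand 14 mm ahead of it and the grasp point (between the pads) lies 5 mm behind it; z points along the fingers, y is the line along which they close (so a half turn about z gives the same grasp; the last joint's range is limited). The gripper opens to 87 mm and grips with 3 to 60 N. Pads are 19 mm wide; open, the fingers measure 117 mm over their backs; the gripper's body (75 mm by 190 mm) begins 51 mm behind the grasp point.
Start: joints at [71.855, 18.392, -4.016, 83.108, 1.295, 78.541, -3.26], TCP at [0.211, -0.615, 0.237] pointing down, gripper open.
Joint ranges: [-163.93, 163.93], [-17.29, 119.83], [-79.2, 71.16], [3.27, 140.29], [-89.18, 269.18], [5.43, 117.66], [-154.24, 154.24]. Speed limits (degrees/s): [147.25, 147.25, 180, 180, 180, 180, 180].

### API

Orientations are given as [roll, pitch, yaw] about the fixed x, y, z axes, in that order (R = Rz(yaw) Ry(pitch) Rx(roll)).
In Python, from cell import env gives the robot as it stands.
- The arm moves only by the tool jog_arm, never from a script. Its argument "motion" is a list that holds one entry, the list of rows, each a list of 7 numbers: the shift along the tool's x, y, z in units of 0.1 m (1.0 is 0.1 m), then the turn, a rotation vector about the tool's x, y, z in units of 180 degrees (1.0 is 180 degrees), then the closure, from 0 (fully open) to 1 (shut). A call has 1 to 5 rows; each row is the pose to reach, as a shift and turn from the pose commanded when the call began, along the tool's axes at that moment, turning the shorter way round; what a row does not reach only later rows make up. A row lasts 1/10 s, in which the tool goes at most 50 mm and 8.59 degrees, less where a joint would pass 70% of its speed; a pose out of reach is approached as far as the arm can. A call with a number of a shift or a turn outside -1 to 1 is refused whole. A call with a gripper value outside its range is refused whole. The fingers move at their own pace and stop on an object; "grip_force" is the grip in N (left out, the last holds). Time passes only in rows, so rows that repeat a pose let the fingers close. It gives the time, the measured TCP pose, the force, the opening and the grip force at its end, in the units of the state.
- env.get_obs(): the state, without advancing time (a new reading comes with each control period).
- env.read_camera(name): name is "side" or "top"; returns (picture, depth): 384x512x3 uint8, red, green, blue; 384x512 float32, m along the optical axis (not along the pixel's ray), 0 where there is no reading.
- env.camera_info(name): a dict with "camera_matrix" (3x3 intrinsics, pixels), "origin" and "orientation" of the camera in the world. Camera axes: x right, y down, z forward; pixel columns grow to the right and rows downward; lengths in m; the calibration is good to about 2 mm. A picture is of the moment at which its call begins. camera_info takes no time and is no camera call.
- env.sign_off(): hands the job in; it is judged then, once.
The state is a dict: "time_s": time; "qpos": joint angles; "joint_velocities": joint speeds; "effort": joint torques, N m; "tool_pos": TCP position; "tool_rot": TCP orientation; "force": force on the tool from outside, world axes, zero at the start; "wrist_torque": the same for the moment, N m; "grip_width": finger opening in m; "grasp_force": force on a finger pad.
Only numpy, scipy, OpenCV 4.12 (cv2) and the standard library are available. Lean on these libraries where they do the work, as an engineer would, in place of code of your own. Each camera call takes 0.05 s, during which the arm holds its last target. There are 200 camera calls.

### The job

Take the wooden mallet out of its stand and hang it, handle down, on the empty fork of the rack: push the handle in past the two spring rollers until you feel it press firmly on the rubber buffer, then let the head down gently onto the prongs and let go. The buffer's depth differs each time, so go by feel without forcing the rack, and do not knock the hammers hanging beside it or the bowl.

Things in the scene. Friction and masses are not known exactly. Their poses are not given: they have to be found in the camera images.
- mallet: Wooden mallet, 0.28 to 0.46 kg: pale block head 40 (x) x 80 (y) x 46 mm (z), round handle 22 mm thick, 150 mm long, straight down (-z) from the middle of the head's underside. Origin: centre of that underside, on the handle's axis. Starts handle down in the stand, leaning up to 3 degrees. Grip the head across its 40 mm from above. On the fork its x lies along the fork's x, either way round.
- stand: Black fixed block 85 x 85 x 95 mm high, origin at the centre of its underside. An upright well in its top, 27 mm wide and 84 mm deep, holds the mallet's handle; the head's underside is then 161 mm above the bench. Lift straight up at least 95 mm to clear it.
- rack: Fixed grey rack: base, two posts, and a rail 310 mm long along its y, rail top 188 mm above the bench, rail front at x = 128 mm. Its x points away from the robot. Three forks sit 92 mm apart along its y, the middle one at y = 0, in any order: one is empty, two hold hammers. Origin on the bench, below the line of the forks' mouths.
- fork: The empty fork, fixed: two level, grey-sleeved prongs 12 mm wide, 14 mm high, along its x, 28 mm apart, open to -x (towards the robot). Origin: midway between the prong tips (the mouth), level with the prong tops, 200 mm above the bench. Prongs span x 0 to 132 mm, z -14 to 0 mm; no lips. It carries a spring clip: two rollers and a buffer. Clip and prong sides bear up to 16 N, the prong tops 60 N.
- roller_l (a joint): Travel (m) of the clip's left (+y) roller into its prong: 0 = sprung out, at most 0.009. Upright white roller 12 mm across, z -13 to -1 mm. The gap between both rollers is 14 mm, so each gives way about 4 mm as the handle passes (1.6 N plus 0.4 N per mm; about 4 to 9 N push in all) and closes behind it. The clip's depth is set anew each time, unmeasured: roller centres 20 to 56 mm from the mouth.
- roller_r (a joint): The same for the right (-y) roller.
- buffer (a joint): How far (m) the rubber buffer between the prongs is pressed in along the fork's +x: 0 = free. Springy, 8 N per mm, solid at 0.0025 (20 N). Its face is 25 mm behind the roller centres, so the handle's axis is 34 to 70 mm from the mouth when it first touches. It spans z -13 to -1 mm, so the head's underside may pass a few mm above the prongs.
- rubber_mallet: Bystander hanging loose on another fork: black rubber head 44 (x) x 76 (y) x 44 mm (z), handle 22 mm thick, 145 mm long, down. Origin: centre of the head's underside. About 14 mm is left between its head and the mallet's when they hang side by side.
- hammer: Bystander hanging loose on another fork: dark steel head 34 (x) x 76 (y) x 34 mm (z), handle 22 mm thick, 140 mm long, down. Origin: centre of the head's underside. About 14 mm is left between its head and the mallet's when they hang side by side.
- bowl: Bystander: loose steel bowl, 130 mm across, 50 mm high, on the bench to the right; origin at the centre of its underside.
Not all that is in view belongs to the job. Leave any purple look-alike of the mallet alone.

How it is judged:
By the outcome, as a careful person would: the job done as asked, in the order asked, and still so for the second after the job is handed in, with the robot touching nothing.
It also fails if it takes over 54 s, if anything falls off the work surface, if the arm or the gripper's body presses on something with over 40 N, if the wrist force passes 120 N, or if a joint passes its speed limit or range.

## Working session

There is one attempt and no reset: what is moved stays moved. The work goes in short steps, Python scripts to look and compute and a tool call to move; the robot and the scene stay as the last step left them, time stands still between calls to the robot, and variables do not carry over. Pictures are saved under pics/ and viewed, at most 10 in all, crops included, and the job is handed in when it is done.

Besides the shell and the picture viewer there is one more tool, called after "Call:" as name(argument=value, ...), one argument or row to a line, values as JSON. jog_arm: Moves the arm, as the interface text tells. Shifts and turns lie within -1 to 1; 1 stands for 0.1 m of shift or 180 degrees of turn. Its arguments: {"type":"object","properties":{"motion":{"type":"array","items":{"type":"array","items":{"type":"array","items":{"type":"number"}}}},"grip_force":{"type":"number"}},"required":["motion"]}

```bash
mkdir -p pics; cat > h.py <<'E'
import numpy as np, cv2
from cell import env
from scipy.spatial.transform import Rotation as R
def cam(n):
    i=env.camera_info(n); return i
def rot(i):
    o=np.array(i["orientation"],float)
    return o if o.shape==(3,3) else R.from_euler('xyz',o,degrees=True).as_matrix()
def world(n,u,v,d):
    i=cam(n);K=np.array(i["camera_matrix"])
    p=np.stack([(u-K[0,2])/K[0,0]*d,(v-K[1,2])/K[1,1]*d,d],-1)
    return p@rot(i).T+np.array(i["origin"])
def cloud(n,d):
    v,u=np.mgrid[0:384,0:512]; return world(n,u,v,d)
E
python3 - <<'E'
from h import *
for n in("side","top"):
    p,d=env.read_camera(n); print(env.camera_info(n)); cv2.imwrite(f"pics/{n}.png",p[:,:,::-1]); np.savez(f"{n}.npz",p=p,d=d)
print(env.get_obs())
E
```

```text
{'camera_matrix': array([[363.78419694,   0.        , 256.77861801],
       [  0.        , 363.78419694, 190.44293614],
       [  0.        ,   0.        ,   1.        ]]), 'origin': array([0.19257139, 0.53009641, 0.83160054]), 'orientation': array([-136.80936295,   -0.66487728, -150.45501741])}
{'camera_matrix': array([[376.8605016 ,   0.        , 256.33496299],
       [  0.        , 376.8605016 , 191.42747023],
       [  0.        ,   0.        ,   1.        ]]), 'origin': array([ 0.38032084, -0.02783799,  1.26968799]), 'orientation': array([-174.50418779,    0.34626355,  -89.27718768])}
{'time_s': 0.1, 'qpos': array([71.85581272, 18.43396005, -4.01661593, 83.1701718 ,  1.29437904,
       78.54001401, -3.25913798]), 'joint_velocities': array([-0.01161638, -0.07459363,  0.00113757, -0.17839015, -0.03854381,
        0.04515731,  0.11002994]), 'effort': array([-5.85068465e-04, -4.92571807e+01, -4.06141123e-01, -3.13399351e+01,
       -6.42345124e-02,  3.95269110e-02,  1.18883095e-04]), 'tool_pos': array([ 0.21091646, -0.61431634,  0.23556086]), 'tool_rot': array([-1.79901058e+02,  4.59210820e-03,  1.89556030e+01]), 'force': array([-0.56032274,  0.11912915,  0.07660183]), 'wrist_torque': array([ 0.06577059, -0.04932812, -0.00585448]), 'grasp_force': 0.0, 'grip_width': 0.08705213013227575}
```

View pics/side.png

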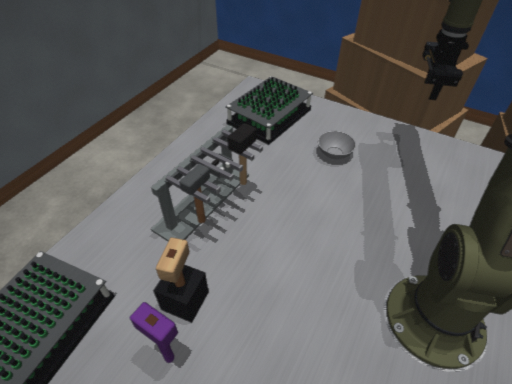

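View pics/top.png

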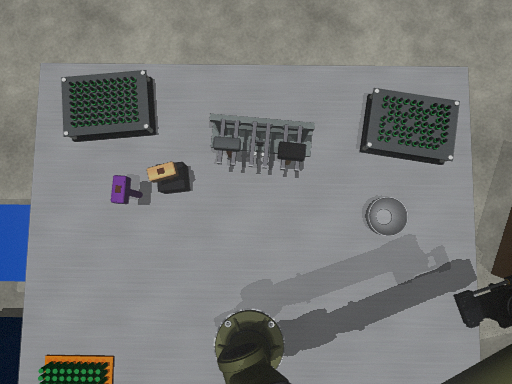

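The side view shows the pale mallet head at (173,258) in the black stand (182,292), and the purple look-alike at (153,325). On the rack are the steel hammer (195,180) and the black mallet (243,138). In the top view the mallet is at (161,171), purple at (120,189), hammer at (227,143), rubber mallet at (292,151), and the empty middle fork at about (260,155). The pale one in the stand fits the description. Next I'll measure and confirm with a crop.

```bash
python3 - <<'E'
from h import *
S={n:np.load(f"{n}.npz") for n in("side","top")}
for n in S:
    p,d=S[n]["p"],S[n]["d"]; W=cloud(n,d); hsv=cv2.cvtColor(p,cv2.COLOR_RGB2HSV)
    x,y,z=W[...,0],W[...,1],W[...,2]
    print(n,"bench z",np.median(z[(d>0)&(abs(z)<.02)]))
    u0,v0=(173,258) if n=="side" else (161,171)
    win=np.zeros(d.shape,bool); win[v0-35:v0+45,u0-35:u0+45]=1
    m=win&(hsv[...,0]>8)&(hsv[...,0]<22)&(hsv[...,1]>50)&(d>0)&(z>.15)
    q=W[m]; print("mallet n",m.sum(),q.min(0),q.max(0),"z pct",np.percentile(q[:,2],[5,50,90]))
    t=m&(z>np.percentile(q[:,2],90)-.012) if n=="side" else m
    t=t&(z>.198)
    r=cv2.minAreaRect((W[t][:,:2]*1000).astype(np.float32)); print("top face rect mm",r, "zmed",np.median(z[t]), "plane",np.linalg.lstsq(np.c_[W[t][:,:2]-W[t][:,:2].mean(0),np.ones(t.sum())],W[t][:,2],rcond=None)[0])
    # stand: dark
    m=win&(hsv[...,2]<50)&(d>0)&(abs(z-.095)<.008)
    if m.sum()>20: print("stand top",m.sum(),cv2.minAreaRect((W[m][:,:2]*1000).astype(np.float32)),np.median(z[m]))
    # rack
    b=(x>.5)&(x<.85)&(y>-.25)&(y<.2)&(d>0)
    for lo,hi in((.18,.196),(.196,.206),(.206,.24),(.24,.27)):
        m=b&(z>lo)&(z<hi); print(lo,m.sum(),W[m].min(0)if m.any() else'',W[m].max(0)if m.any() else'')
a=S["side"]["p"][110:250,140:280,::-1]; a=cv2.resize(a,None,fx=2.8,fy=2.8,interpolation=cv2.INTER_CUBIC)
c=S["side"]["p"][230:370,115:255,::-1]; c=cv2.resize(c,None,fx=2.8,fy=2.8,interpolation=cv2.INTER_CUBIC)
cv2.imwrite("pics/c1.png",np.hstack([a,c]))
c=S["top"]["p"][105:185,200:325,::-1]; cv2.imwrite("pics/c2.png",cv2.resize(c,None,fx=6,fy=6,interpolation=cv2.INTER_CUBIC))
E
```

```text
side bench z 0.0003426362796449256
mallet n 993 [0.51013165 0.21365437 0.16446915] [0.56646345 0.29750544 0.21032452] z pct [0.17223391 0.20579339 0.20795585]
top face rect mm ((538.4925537109375, 255.39639282226562), (39.342220306396484, 80.3212890625), 16.822961807250977) zmed 0.20664683822308422 plane [ 5.76996415e-02 -3.59220252e-05  2.06197110e-01]
stand top 940 ((538.116455078125, 254.84512329101562), (84.20457458496094, 85.71733093261719), 6.77140998840332) 0.09482198736895275
0.18 1076 [ 0.54557939 -0.18526578  0.18005267] [0.7149008  0.12328385 0.1959916 ]
0.196 958 [ 0.54651278 -0.14975946  0.19600638] [0.69571755 0.10378374 0.20598656]
0.206 838 [ 0.5716639  -0.14629511  0.20607671] [0.63535644 0.10561804 0.23989353]
0.24 304 [ 0.57155423 -0.15532697  0.2400348 ] [ 0.6187588  -0.07705299  0.24654543]
top bench z -7.919354195085049e-05
mallet n 356 [0.51006377 0.21062877 0.16841385] [0.56460597 0.29480794 0.21148378] z pct [0.17987935 0.20509055 0.20850521]
top face rect mm ((538.7665405273438, 253.6341552734375), (40.442623138427734, 80.93302917480469), 15.99135971069336) zmed 0.20578003717766247 plane [0.03495278 0.01783668 0.20570908]
stand top 178 ((532.329833984375, 291.60284423828125), (83.7486572265625, 163.17742919921875), 7.9986395835876465) 0.09450709812190072
0.18 828 [ 0.54585878 -0.18709122  0.1800527 ] [0.71413125 0.11994669 0.19597554]
0.196 915 [ 0.54582923 -0.14949855  0.19601018] [0.69376075 0.09433234 0.20576273]
0.206 445 [ 0.57080096 -0.15381225  0.2061724 ] [0.6335765  0.10331947 0.23997514]
0.24 398 [ 0.57288717 -0.15367856  0.24000431] [ 0.61835902 -0.07886469  0.2491011 ]
```

View pics/c1.png

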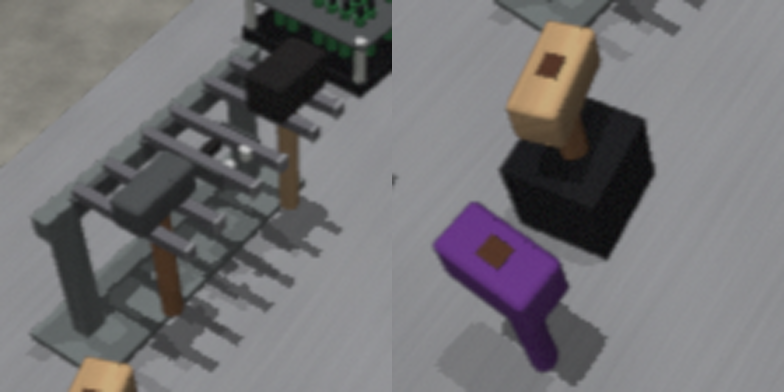

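View pics/c2.png

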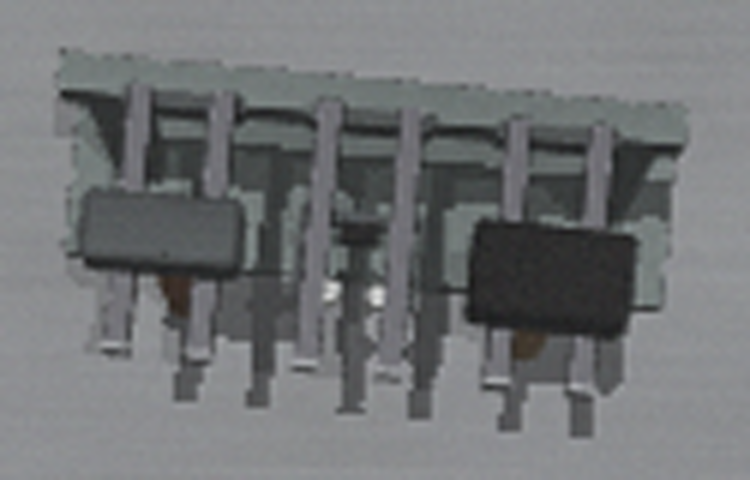

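The crops confirm the pale mallet in the stand (side 173,258) and not the purple one. The middle fork is empty, with its white rollers at top-view pixels (255,154) and (263,154), and its prong tips at (251,166) and (265,167). Next is the fork pose.

```bash
python3 - <<'E'
from h import *
for n in("side","top"):
    s=np.load(f"{n}.npz");p,d=s["p"],s["d"]; W=cloud(n,d);x,y,z=W[...,0],W[...,1],W[...,2]
    m=(x>.5)&(x<.69)&(y>-.25)&(y<.2)&(abs(z-.2)<.006)&(d>0)
    k,lab,st,_=cv2.connectedComponentsWithStats(m.astype(np.uint8),connectivity=8)
    for i in range(1,k):
        if st[i,4]<25: continue
        q=W[lab==i]; f=cv2.fitLine((q[:,:2]*1000).astype(np.float32),cv2.DIST_HUBER,0,.01,.01).ravel(); c=f[2:]; u=f[:2]*np.sign(f[0])
        t=(q[:,:2]*1000-c)@u
        print(n,st[i],"yaw %.2f"%np.degrees(np.arctan2(u[1],u[0])),"start",c+u*t.min(),"end",c+u*t.max(),"width",np.ptp((q[:,:2]*1000-c)@[-u[1],u[0]]),"z",np.median(q[:,2]))
    # rail front/top line
    m=(x>.66)&(x<.75)&(y>-.25)&(y<.2)&(abs(z-.188)<.006)&(d>0)
    q=(W[m][:,:2]*1000).astype(np.float32); print("rail",cv2.minAreaRect(q))
    # white rollers
    hsv=cv2.cvtColor(p,cv2.COLOR_RGB2HSV)
    m=(x>.5)&(x<.69)&(y>-.1)&(y<.05)&(z>.17)&(hsv[...,2]>190)&(hsv[...,1]<40)
    k,lab,st,c=cv2.connectedComponentsWithStats(m.astype(np.uint8),connectivity=8)
    for i in range(1,k): print("white",c[i],st[i,4],W[lab==i].mean(0))
E
```

```text
side [222 130   9   6  33] yaw -3.31 start [ 651.4949115  -139.71069419] end [ 677.35252758 -141.20670597] width 14.282316825220907 z 0.19964019975044645
side [213 137  15  11  69] yaw -8.01 start [628.27299401 -94.30385006] end [ 682.28221192 -101.90396832] width 15.309093236130689 z 0.19937868137414216
side [249 142  14   9  54] yaw 1.64 start [ 546.32886496 -131.16999182] end [ 577.73104349 -130.27283303] width 18.918888999165127 z 0.1996058524425653
side [190 147  53  32 522] yaw -21.88 start [556.38335403   0.99149641] end [686.03282901 -51.0810651 ] width 87.98511830588205 z 0.19949661947728164
side [241 148  13  11  57] yaw -7.93 start [548.51535036 -88.75031527] end [580.42130875 -93.19551902] width 22.792293633378776 z 0.19973355226916512
side [177 167  13   8  53] yaw -5.26 start [657.15551339  44.49072933] end [689.73896179  41.48886174] width 12.677158199795887 z 0.19950382791226018
side [167 176  13  11  70] yaw -11.02 start [648.89072555  88.84575526] end [690.09094112  80.82212386] width 13.519679573675702 z 0.19913652679131405
side [197 179  24  13 101] yaw 3.77 start
[... 1601 characters left out ...]
379788645
top [231 151   6  14  59] yaw -6.74 start [561.03073728  50.15330974] end [599.42946818  45.61649601] width 11.701412552313013 z 0.19987751923732522
top [281 160   5  10  41] yaw -0.74 start [548.78060245 -95.20251575] end [575.48691077 -95.54708521] width 11.831230981610588 z 0.19984734848555719
top [294 161   6  10  44] yaw -8.35 start [ 545.80297492 -132.31863783] end [ 572.74261955 -136.272836  ] width 12.195634072596334 z 0.19961454370455955
rail ((678.7915649414062, -32.071197509765625), (308.75537109375, 48.5601921081543), 85.14004516601562)
white [254.66666667 153.        ] 3 [ 0.59435359 -0.01386428  0.19956786]
white [262.25 153.75] 4 [ 0.59254242 -0.03573724  0.19889922]
```

```bash
cat >> h.py <<'E'
def pose():
    o=env.get_obs(); return np.array(o["tool_pos"]),R.from_euler('xyz',o["tool_rot"],degrees=True)
def jog(p0,r0,p1,r1):
    "one call's row numbers from pose 0 to pose 1"
    return np.round(np.r_[r0.inv().apply(np.array(p1)-p0)/.1,(r0.inv()*r1).as_rotvec()/np.pi],3)
def down(yaw): return R.from_euler('xyz',[180,0,yaw],degrees=True)
E
python3 - <<'E'
from h import *
for n,c in(("side",(538.5,255.4)),("top",(538.8,253.6))):
    s=np.load(f"{n}.npz"); W=cloud(n,s["d"])*1000
    a=np.radians(16.4); e=W[...,:2]-c; U=e@[np.cos(a),np.sin(a)]; V=e@[-np.sin(a),np.cos(a)]
    m=(abs(U)<14)&(abs(V)<33)&(W[...,2]>195)
    A=np.c_[U[m],V[m],np.ones(m.sum())]; f=np.linalg.lstsq(A,W[...,2][m],rcond=None)[0]
    print(n,m.sum(),"tilt deg (along mallet x,y)",np.degrees(f[:2]),f[2],"res",np.std(A@f-W[...,2][m]))
p,r=pose(); yaw=18.96
for q,y in(((.27,-.5,.33),61),((.36,-.4,.40),104),((.46,-.31,.42),106.4),((.5,-.21,.42),106.4),((.52,-.12,.42),106.4),((.53,-.02,.42),106.4),((.535,.07,.41),106.4),((.538,.16,.38),106.4),((.538,.25,.30),106.4)):
    print(q,jog(p,r,q,down(y)).tolist()); p,r=np.array(q),down(y)
E
```

```text
side 389 tilt deg (along mallet x,y) [0.17929871 0.10827856] 207.08697760614677 res 1.0652035787877228
top 222 tilt deg (along mallet x,y) [-1.15950223  0.13072952] 206.79010147712003 res 2.0199844122380486
(0.27, -0.5, 0.33) [0.93, -0.891, -0.943, -0.001, -0.0, -0.234]
(0.36, -0.4, 0.4) [1.311, 0.302, -0.7, 0.0, 0.0, -0.239]
(0.46, -0.31, 0.42) [0.631, 1.188, -0.2, -0.0, 0.0, -0.013]
(0.5, -0.21, 0.42) [0.846, 0.666, 0.0, 0.0, 0.0, 0.0]
(0.52, -0.12, 0.42) [0.807, 0.446, 0.0, 0.0, 0.0, 0.0]
(0.53, -0.02, 0.42) [0.931, 0.378, 0.0, 0.0, 0.0, 0.0]
(0.535, 0.07, 0.41) [0.849, 0.302, 0.1, 0.0, 0.0, 0.0]
(0.538, 0.16, 0.38) [0.855, 0.283, 0.3, 0.0, 0.0, 0.0]
(0.538, 0.25, 0.3) [0.863, 0.254, 0.8, 0.0, 0.0, 0.0]
```

Call:
jog_arm(
  motion=[
    [[0.93,-0.89,-0.94,0,0,-0.234,0],[0.93,-0.89,-0.94,0,0,-0.234,0],[0.93,-0.89,-0.94,0,0,-0.234,0],[0.93,-0.89,-0.94,0,0,-0.234,0],[0.93,-0.89,-0.94,0,0,-0.234,0]],
  ],
)

```text
time_s: 0.6
tool_pos: [0.2725, -0.4988, 0.3329]
tool_rot: [179.8, 0.1, 61.7]
force: [-0.7, -0.4, 0.3]
grip_width: 0.0873
grasp_force: 0.0
```

Call:
jog_arm(
  motion=[
    [[1,0.3,-0.7,0,0,-0.235,0],[1,0.3,-0.7,0,0,-0.235,0],[1,0.3,-0.7,0,0,-0.235,0],[1,0.3,-0.7,0,0,-0.235,0],[1,0.3,-0.7,0,0,-0.235,0]],
  ],
)

```text
time_s: 1.1
tool_pos: [0.3457, -0.4265, 0.401]
tool_rot: [180.0, 0.0, 103.8]
force: [-0.3, -0.2, -0.6]
grip_width: 0.087
grasp_force: 0.0
```

Call:
jog_arm(
  motion=[
    [[1,1,-0.1,0,0,-0.0145,0],[1,1,-0.1,0,0,-0.0145,0],[1,1,-0.1,0,0,-0.0145,0]],
  ],
)

```text
time_s: 1.4
tool_pos: [0.42, -0.3044, 0.4104]
tool_rot: [180.0, -0.0, 106.0]
force: [0.1, -0.2, 0.0]
grip_width: 0.0871
grasp_force: 0.0
```

Call:
jog_arm(
  motion=[
    [[1,0.8,0,0,0,0,0],[1,0.8,0,0,0,0,0],[1,0.8,0,0,0,0,0]],
  ],
)

```text
time_s: 1.7
tool_pos: [0.4696, -0.1837, 0.4106]
tool_rot: [180.0, -0.0, 106.3]
force: [0.5, 0.2, 1.2]
grip_width: 0.0869
grasp_force: 0.0
```

Call:
jog_arm(
  motion=[
    [[1,0.6,0,0,0,0,0],[1,0.6,0,0,0,0,0],[1,0.6,0,0,0,0,0]],
  ],
)

```text
time_s: 2.0
tool_pos: [0.4991, -0.0693, 0.4107]
tool_rot: [179.9, -0.1, 106.5]
force: [0.3, -0.0, 0.5]
grip_width: 0.0869
grasp_force: 0.0
```

Call:
jog_arm(
  motion=[
    [[1,0.5,0,0,0,0,0],[1,0.5,0,0,0,0,0],[1,0.5,0,0,0,0,0]],
  ],
)

```text
time_s: 2.3
tool_pos: [0.5185, 0.0411, 0.4106]
tool_rot: [179.9, -0.2, 106.6]
force: [-0.9, -0.2, 0.9]
grip_width: 0.087
grasp_force: 0.0
```

Call:
jog_arm(
  motion=[
    [[1,0.4,0.4,0,0,0,0],[1,0.4,0.4,0,0,0,0],[1,0.4,0.4,0,0,0,0],[1,0.4,0.4,0,0,0,0]],
  ],
)

```text
time_s: 2.7
tool_pos: [0.5287, 0.1436, 0.3692]
tool_rot: [-179.9, -0.1, 106.3]
force: [0.3, -1.0, -1.0]
grip_width: 0.087
grasp_force: 0.0
```

Call:
jog_arm(
  motion=[
    [[0.5,0.2,0.2,0,0,0,0],[0.8,0.35,0.5,0,0,0,0],[1,0.41,0.7,0,0,0,0],[1,0.41,0.9,0,0,0,0],[1,0.41,0.9,0,0,0,0]],
  ],
)

```text
time_s: 3.2
tool_pos: [0.5413, 0.2459, 0.2776]
tool_rot: [-179.7, 0.1, 105.9]
force: [0.0, -0.7, 0.2]
grip_width: 0.0869
grasp_force: 0.0
```

```bash
python3 - <<'E'
from h import *
p,r=pose(); print(p,jog(p,r,(.5386,.2545,.181),down(106.4)))
E
```

```text
[0.5412682  0.24594061 0.27759498] [ 0.091  0.003  0.966 -0.002  0.001 -0.003]
```

Call:
jog_arm(
  motion=[
    [[0.07,0,0.2,0,0,-0.002,0],[0.07,0,0.4,0,0,-0.002,0],[0.07,0,0.4,0,0,-0.002,0]],
  ],
)

```text
time_s: 3.5
tool_pos: [0.5401, 0.252, 0.2392]
tool_rot: [-179.8, 0.1, 106.2]
force: [0.6, -0.9, -0.3]
grip_width: 0.0872
grasp_force: 0.0
```

```bash
python3 - <<'E'
from h import *
p,r=pose(); print(p,jog(p,r,(.5386,.2545,.181),down(106.4)))
p,d=env.read_camera("side"); cv2.imwrite("pics/s2.png",cv2.resize(p[180:330,110:260,::-1],None,fx=4,fy=4,interpolation=cv2.INTER_CUBIC))
E
```

```text
[0.54007921 0.25198002 0.23924001] [ 0.03  -0.005  0.582 -0.001  0.001 -0.001]
```

View pics/s2.png

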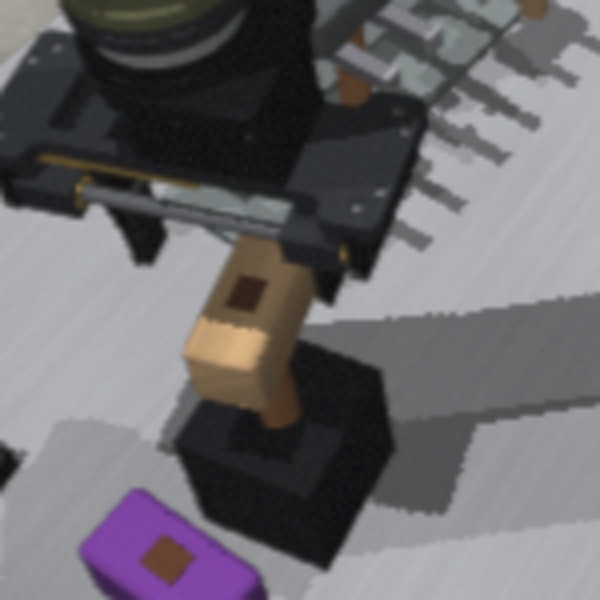

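The fingers at (150,240) and (330,280) in the crop straddle the pale head (245,300). Now I'll descend and grip.

Call:
jog_arm(
  motion=[
    [[0.02,0,0.25,0,0,0,0],[0.03,0,0.45,0,0,0,0],[0.03,0,0.57,0,0,0,0],[0.03,0,0.57,0,0,0,0],[0.03,0,0.57,0,0,0,0]],
  ],
)

```text
time_s: 4.05
tool_pos: [0.5399, 0.2578, 0.1848]
tool_rot: [179.9, 0.0, 106.3]
force: [-0.2, -0.9, -0.4]
grip_width: 0.087
grasp_force: 0.0
```

Call:
jog_arm(
  motion=[
    [[0,0,0,0,0,0,0.5],[0,0,0,0,0,0,0.6],[0,0,0,0,0,0,0.8],[0,0,0,0,0,0,0.8],[0,0,0,0,0,0,0.8]],
  ],
  grip_force=45,
)

```text
time_s: 4.55
tool_pos: [0.539, 0.258, 0.1836]
tool_rot: [180.0, 0.0, 106.3]
force: [-0.9, 0.4, -0.1]
grip_width: 0.0553
grasp_force: 0.0
```

Call:
jog_arm(
  motion=[
    [[0,0,0,0,0,0,0.8],[0,0,0,0,0,0,0.8]],
  ],
)

```text
time_s: 4.75
tool_pos: [0.5389, 0.2579, 0.1835]
tool_rot: [-180.0, 0.0, 106.3]
force: [-1.2, 0.1, 1.3]
grip_width: 0.0401
grasp_force: 45.0
```

Call:
jog_arm(
  motion=[
    [[0,0,-0.1,0,0,0,0.8],[0,0,-0.3,0,0,0,0.8],[0,0,-0.5,0,0,0,0.8],[0,0,-0.75,0,0,0,0.8],[0,0,-1,0,0,0,0.8]],
  ],
)

```text
time_s: 5.25
tool_pos: [0.5386, 0.2577, 0.2844]
tool_rot: [-179.9, 0.0, 106.4]
force: [0.5, -0.0, -4.3]
grip_width: 0.0394
grasp_force: 45.0
```

Call:
jog_arm(
  motion=[
    [[0,0,-0.15,0,0,0,0.8],[0,0,-0.2,0,0,0,0.8],[0,0,-0.2,0,0,0,0.8],[0,0,-0.2,0,0,0,0.8]],
  ],
)

```text
time_s: 5.65
tool_pos: [0.5386, 0.2575, 0.3022]
tool_rot: [-179.9, 0.0, 106.3]
force: [-0.4, -0.2, -2.4]
grip_width: 0.0396
grasp_force: 45.0
```

```bash
python3 - <<'E'
from h import *
tp,r=pose(); print(env.get_obs()["force"],env.get_obs()["wrist_torque"],tp)
for n in("side","top"):
    p,d=env.read_camera(n);W=cloud(n,d);hsv=cv2.cvtColor(p,cv2.COLOR_RGB2HSV)
    m=(d>0)&(np.linalg.norm(W[...,:2]-tp[:2],axis=-1)<.09)&(W[...,2]>.08)&(hsv[...,0]>6)&(hsv[...,0]<22)&(hsv[...,1]>60)
    T=r.inv().apply(W[m]-tp)*1000  # tool frame mm
    np.savez(f"lift_{n}.npz",p=p,d=d)
    h=T[T[:,2]<22]; print(n,"head",len(h),np.percentile(h,[1,99],axis=0))
    for lo in range(25,170,20):
        q=T[(T[:,2]>lo)&(T[:,2]<lo+20)]
        if len(q)>5: print(lo,len(q),q.mean(0),np.percentile(q[:,0],[3,97]),np.percentile(q[:,1],[3,97]))
    if n=="side": cv2.imwrite("pics/s3.png",cv2.resize(p[170:330,110:260,::-1],None,fx=3.7,fy=3.7,interpolation=cv2.INTER_CUBIC))
E
```

```text
[-0.35195785 -0.24957464 -2.38864785] [-0.0254924  -0.09611102 -0.03366178] [0.53855047 0.25753001 0.30219163]
side head 927 [[ -16.7689172   -52.88117865 -252.72674807]
 [  37.53976266   46.11819509   15.55786085]]
25 7 [-1.75981606 -9.21553632 42.61197473] [-5.56533146  1.65806217] [-10.39924165  -8.22104634]
45 45 [ 2.16769101 -6.80322145 56.15547346] [-5.2109457   7.82184049] [-9.7844914  -1.33922674]
65 55 [ 3.6360769  -4.86908273 74.24891095] [-3.91285155  7.86051252] [-10.23020535   3.01175975]
85 54 [ 3.80350735 -4.89743295 94.56205285] [-3.54391761  7.659242  ] [-10.05513977   3.31881045]
105 53 [  3.64324977  -5.18355706 115.19314439] [-4.37697364  7.68543623] [-10.44664758   2.74243817]
125 48 [  3.92976191  -4.40186256 134.53003306] [-3.83733471  7.62183961] [-10.62585135   5.04101534]
145 58 [  2.94941336  -4.89751243 154.20491056] [-7.15840905  7.67813964] [-10.63819516   6.76281454]
165 13 [  3.73119937  -4.22703728 168.12050527] [-2.0915272   7.83447846] [-10.48821746   6.60353444]
top head 211 [[ -44.55460936  -53.43126275 -316.82138317]
 [ -11.48458415   24.80487833   14.74821762]]
85 8 [-11.21670195  -7.33352812  96.96494531] [-13.72305549  -7.31394579] [-10.57280997  -3.47226749]
105 11 [-10.13003875  -8.08533398 115.52898973] [-14.03580388  -3.96188727] [-11.49455379  -2.18779547]
125 12 [ -9.3421749   -7.09356102 133.29820099] [-15.02143655   0.04454094] [-11.11421557  -0.22789984]
145 14 [ -9.44067499  -6.65665575 153.83304109] [-14.35583583  -0.58664253] [-11.68399412   3.73106246]
```

View pics/s3.png

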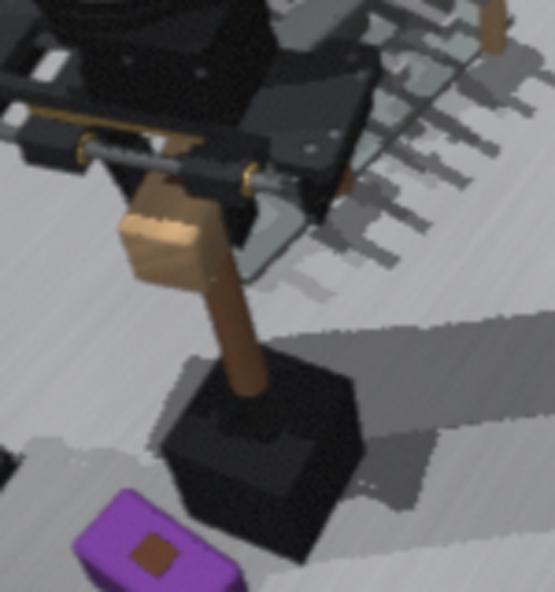

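The mallet hangs straight from the gripper, with its handle axis about 3 mm toward tool −x, and it is clear of the stand. Now to plan the transit.

```bash
cat >> h.py <<'E'
O=np.array([.5549,-.0213]); FY=-4.6
def forkpt(x,y,z):
    a=np.radians(FY); return np.r_[O+x*np.array([np.cos(a),np.sin(a)])+y*np.array([-np.sin(a),np.cos(a)]),z]
def infork(p):
    a=np.radians(FY); e=np.array(p[:2])-O; return np.r_[e@[np.cos(a),np.sin(a)],e@[-np.sin(a),np.cos(a)],p[2]-.2]*1000
E
python3 - <<'E'
from h import *
p,r=pose()
for q,y in(((.49,.16,.3),99),((.485,.07,.3),85.4),(forkpt(-.06,.0033,.29),85.4)):
    print(q,jog(p,r,q,down(y)).tolist()); p,r=np.array(q),down(y)
E
```

```text
(0.49, 0.16, 0.3) [-0.799, -0.74, 0.023, -0.001, 0.0, 0.041]
(0.485, 0.07, 0.3) [-0.881, -0.19, -0.0, 0.0, -0.0, 0.076]
[ 0.49535792 -0.01319869  0.29      ] [-0.821, 0.17, 0.1, 0.0, 0.0, 0.0]
```

Call:
jog_arm(
  motion=[
    [[-0.1,-0.1,0,0,0,0.005,0.8],[-0.3,-0.28,0,0,0,0.015,0.8],[-0.5,-0.46,0.02,0,0,0.026,0.8],[-0.7,-0.65,0.02,0,0,0.036,0.8],[-0.8,-0.74,0.02,0,0,0.041,0.8]],
  ],
)

```text
time_s: 6.25
tool_pos: [0.4894, 0.1577, 0.3005]
tool_rot: [-179.9, 0.1, 98.8]
force: [1.1, 0.3, -2.6]
grip_width: 0.0397
grasp_force: 45.0
```

Call:
jog_arm(
  motion=[
    [[-0.15,-0.03,0,0,0,0.013,0.8],[-0.35,-0.08,0,0,0,0.03,0.8],[-0.55,-0.12,0,0,0,0.048,0.8],[-0.75,-0.16,0,0,0,0.065,0.8],[-0.88,-0.19,0,0,0,0.076,0.8]],
  ],
)

```text
time_s: 6.75
tool_pos: [0.4856, 0.0675, 0.3014]
tool_rot: [-180.0, 0.0, 84.9]
force: [0.3, -0.2, -2.5]
grip_width: 0.0397
grasp_force: 45.0
```

Call:
jog_arm(
  motion=[
    [[-0.2,0.04,0.02,0,0,0,0.8],[-0.4,0.08,0.05,0,0,0,0.8],[-0.6,0.12,0.08,0,0,0,0.8],[-0.75,0.16,0.1,0,0,0,0.8],[-0.82,0.17,0.1,0,0,0,0.8]],
  ],
)

```text
time_s: 7.25
tool_pos: [0.4957, -0.0147, 0.291]
tool_rot: [-180.0, -0.0, 85.1]
force: [0.4, -0.7, -3.8]
grip_width: 0.0399
grasp_force: 45.0
```

```bash
python3 - <<'E'
from h import *
p,r=pose(); print(p,env.get_obs()["tool_rot"],infork(p),jog(p,r,forkpt(-.05,.0033,.2265),down(85.4)))
E
```

```text
[ 0.495721   -0.01474806  0.29103818] [-1.79953559e+02 -8.98783036e-03  8.51098932e+01] [-59.51383389   1.78474518  91.03818472] [ 0.016  0.096  0.645 -0.    -0.    -0.002]
```

Call:
jog_arm(
  motion=[
    [[0,0,0.15,0,0,0,0.8],[0.01,0,0.35,0,0,-0.001,0.8],[0.016,0,0.55,0,0,-0.002,0.8],[0.016,0,0.63,0,0,-0.002,0.8],[0.016,0,0.63,0,0,-0.002,0.8]],
  ],
)

```text
time_s: 7.75
tool_pos: [0.4947, -0.01, 0.227]
tool_rot: [-179.8, -0.0, 85.7]
force: [-0.1, -0.1, -2.9]
grip_width: 0.0397
grasp_force: 45.0
```

```bash
python3 - <<'E'
from h import *
tp,r=pose(); print(tp,infork(tp),env.get_obs()["tool_rot"],env.get_obs()["force"])
for n in("side","top"):
    p,d=env.read_camera(n);W=cloud(n,d);hsv=cv2.cvtColor(p,cv2.COLOR_RGB2HSV)
    F=W.copy(); a=np.radians(FY); e=W[...,:2]-O
    F[...,0]=e@[np.cos(a),np.sin(a)];F[...,1]=e@[-np.sin(a),np.cos(a)];F[...,2]-=.2; F*=1000
    brown=(d>0)&(hsv[...,0]>5)&(hsv[...,0]<22)&(hsv[...,1]>60)&(abs(F[...,0]+60)<40)&(abs(F[...,1])<50)
    for lo in(-150,-110,-70,-30,4,14):
        q=F[brown&(F[...,2]>lo)&(F[...,2]<lo+(40 if lo<0 else 10))]
        if len(q)>8: print(n,lo,len(q),"x",np.percentile(q[:,0],[2,98]),"y",np.percentile(q[:,1],[2,98]))
    for s in(1,-1):
        m=(d>0)&(abs(F[...,2])<6)&(abs(F[...,1]-20*s)<14)&(F[...,0]>-5)&(F[...,0]<120)&(hsv[...,2]>90)
        q=F[m]; print(n,"prong",s,len(q),np.percentile(q[:,0],2),np.median(q[:,1]),"zmed",np.median(q[:,2]))
    cv2.imwrite(f"pics/m_{n}.png",cv2.resize((p[110:260,140:290] if n=="side" else p[100:200,190:330])[:,:,::-1],None,fx=4,fy=4,interpolation=cv2.INTER_CUBIC))
E
```

```text
[ 0.49471    -0.0100301   0.22699452] [-60.89995639   6.40642759  26.99452153] [-1.79832358e+02 -3.44212785e-02  8.57282016e+01] [-0.08308491 -0.06228887 -2.88456629]
side -150 55 x [-71.2920131  -56.39349371] y [ 0.69156388 15.34897621]
side -110 78 x [-71.34333563 -56.73428261] y [ 1.23782789 15.1438025 ]
side -70 80 x [-70.77855392 -56.94160672] y [ 1.96475408 15.40080675]
side -30 31 x [-78.72839988 -62.03632131] y [ 2.90147854 35.1438146 ]
side 4 27 x [-79.48049213 -49.75029904] y [-3.36180238 44.49416428]
side 14 63 x [-80.04054591 -43.25751424] y [-24.14979574  45.38012527]
side prong 1 94 40.362105429738364 19.936268212439163 zmed -0.06477245031127898
side prong -1 111 3.878644170498589 -18.389055588455815 zmed -0.03308982442334907
top prong 1 59 72.81935266973288 19.187605745656313 zmed -0.21288990093532023
top prong -1 49 82.03411653031525 -20.79939758643093 zmed -0.42920247712735504
```

View pics/m_side.png

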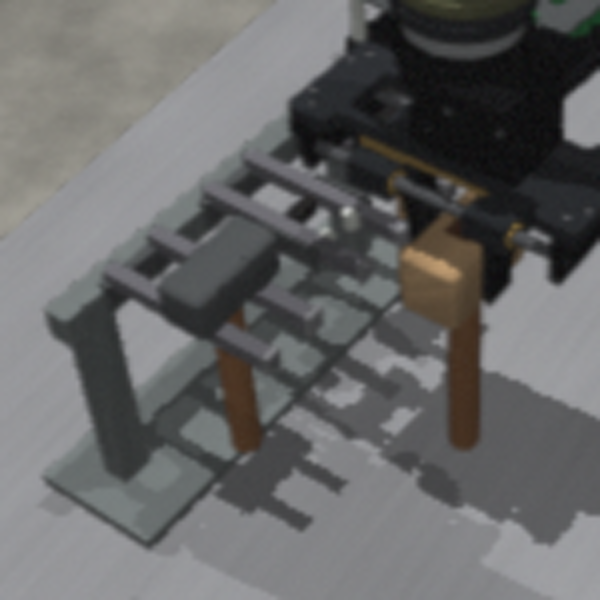

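The mallet (crop 440,275) stands before the empty middle fork, about 3.5 mm too far to +y. I'll correct that, then advance to just short of the mouth.

Call:
jog_arm(
  motion=[
    [[-0.02,0,0,0,0,0.001,0.8],[-0.035,0,0,0,0,0.0017,0.8],[-0.035,0,0,0,0,0.0017,0.8],[-0.035,0,0,0,0,0.0017,0.8],[-0.035,0,0,0,0,0.0017,0.8]],
  ],
)

```text
time_s: 8.35
tool_pos: [0.4956, -0.0145, 0.2287]
tool_rot: [180.0, 0.0, 85.3]
force: [0.2, -0.3, -3.8]
grip_width: 0.0397
grasp_force: 45.0
```

Call:
jog_arm(
  motion=[
    [[0,0.1,0,0,0,0,0.8],[0,0.25,0,0,0,0,0.8],[0,0.4,0,0,0,0,0.8],[0,0.45,0,0,0,0,0.8],[0,0.45,0,0,0,0,0.8]],
  ],
)

```text
time_s: 8.85
tool_pos: [0.5409, -0.0181, 0.2282]
tool_rot: [-180.0, -0.1, 85.3]
force: [0.1, -0.9, -2.7]
grip_width: 0.0393
grasp_force: 45.0
```

```bash
cat > chk.py <<'E'
from h import *
tp,r=pose(); print(infork(tp),env.get_obs()["tool_rot"],env.get_obs()["force"])
n="side"
p,d=env.read_camera(n);W=cloud(n,d);hsv=cv2.cvtColor(p,cv2.COLOR_RGB2HSV)
a=np.radians(FY); F=W.copy(); e=W[...,:2]-O
F[...,0]=e@[np.cos(a),np.sin(a)];F[...,1]=e@[-np.sin(a),np.cos(a)];F[...,2]-=.2; F*=1000
c=infork(tp)
b=(d>0)&(hsv[...,0]>5)&(hsv[...,0]<22)&(hsv[...,1]>60)&(abs(F[...,0]-c[0])<40)&(abs(F[...,1])<50)
for lo in(-150,-110,-70,14):
    q=F[b&(F[...,2]>lo)&(F[...,2]<lo+(40 if lo<0 else 10))]
    if len(q)>8: print(lo,len(q),"x",np.percentile(q[:,0],[2,98]),"y",np.percentile(q[:,1],[2,98]),"zrange",q[:,2].min())
E
python3 chk.py
```

```text
[-14.17443225   2.02937404  28.15727577] [-1.79962691e+02 -6.30134290e-02  8.53426683e+01] [ 0.1423806  -0.90166331 -2.71996333]
-150 50 x [-25.04952913 -10.63299763] y [-0.24422514 10.24012624] zrange -141.56688081436502
-110 70 x [-24.72128712 -11.26710624] y [-1.31745875 11.57661653] zrange -109.14823456290095
-70 88 x [-24.16210507  -9.25579624] y [-3.89398157 11.64856685] zrange -69.74768931711567
14 68 x [-34.7940129    0.94350871] y [-32.06482872  40.16778876] zrange 14.119431455105358
```

Call:
jog_arm(
  motion=[
    [[0.005,0.03,0.01,0,0,0,0.8],[0.005,0.06,0.015,0,0,0,0.8],[0.005,0.09,0.015,0,0,0,0.8],[0.005,0.12,0.015,0,0,0,0.8],[0.005,0.15,0.015,0,0,0,0.8]],
  ],
)

```text
time_s: 9.4
tool_pos: [0.5556, -0.019, 0.2271]
tool_rot: [180.0, 0.0, 85.3]
force: [-0.0, -0.4, -4.0]
grip_width: 0.0399
grasp_force: 45.0
```

Call:
jog_arm(
  motion=[
    [[0,0.02,0,0,0,0,0.8],[0,0.04,0,0,0,0,0.8],[0,0.06,0,0,0,0,0.8],[0,0.08,0,0,0,0,0.8],[0,0.08,0,0,0,0,0.8]],
  ],
)

```text
time_s: 9.9
tool_pos: [0.5635, -0.0196, 0.227]
tool_rot: [180.0, -0.0, 85.3]
force: [-0.9, 0.1, -2.7]
grip_width: 0.0398
grasp_force: 45.0
```

```bash
python3 chk.py
```

```text
[ 8.47713529  2.38596109 26.97850373] [ 1.79999537e+02 -4.40975264e-03  8.53386044e+01] [-0.92782786  0.10468298 -2.74964423]
-150 58 x [-1.89642303 12.02236779] y [-4.92863892 11.65382314] zrange -141.54117224924585
-110 68 x [-1.66358153 13.13317262] y [-1.94644808 11.18408196] zrange -108.07750933751298
-70 84 x [-1.88994688 12.56809052] y [-5.95008701 11.50940988] zrange -69.23994940307571
14 76 x [-19.1525002   24.85300717] y [-30.0944597   40.67331064] zrange 14.265612493898516
```

Call:
jog_arm(
  motion=[
    [[0,0.02,0,0,0,0,0.8],[0,0.04,0,0,0,0,0.8],[0,0.06,0,0,0,0,0.8],[0,0.08,0,0,0,0,0.8],[0,0.1,0,0,0,0,0.8]],
  ],
)

```text
time_s: 10.45
tool_pos: [0.5735, -0.0204, 0.227]
tool_rot: [180.0, 0.0, 85.3]
force: [-0.4, 0.3, -3.3]
grip_width: 0.0399
grasp_force: 45.0
```

Call:
jog_arm(
  motion=[
    [[0,0.015,0,0,0,0,0.8],[0,0.03,0,0,0,0,0.8],[0,0.045,0,0,0,0,0.8],[0,0.06,0,0,0,0,0.8]],
  ],
)

```text
time_s: 10.85
tool_pos: [0.5794, -0.0209, 0.227]
tool_rot: [-180.0, 0.0, 85.3]
force: [0.0, -0.7, -3.3]
grip_width: 0.0396
grasp_force: 45.0
```

Call:
jog_arm(
  motion=[
    [[0,0.01,0,0,0,0,0.8],[0,0.02,0,0,0,0,0.8],[0,0.03,0,0,0,0,0.8],[0,0.04,0,0,0,0,0.8]],
  ],
)

```text
time_s: 11.25
tool_pos: [0.5826, -0.0209, 0.2269]
tool_rot: [-179.9, -0.0, 85.3]
force: [-3.4, 0.9, -1.2]
grip_width: 0.0397
grasp_force: 45.0
```

Call:
jog_arm(
  motion=[
    [[0,0.01,0,0,0,0,0.8],[0,0.02,0,0,0,0,0.8],[0,0.03,0,0,0,0,0.8]],
  ],
)

```text
time_s: 11.55
tool_pos: [0.5836, -0.0211, 0.2263]
tool_rot: [-179.6, 0.0, 85.4]
force: [-8.2, 0.9, -1.4]
grip_width: 0.0394
grasp_force: 44.9
```

Call:
jog_arm(
  motion=[
    [[0,0.01,0,0,0,0,0.8],[0,0.02,0,0,0,0,0.8],[0,0.03,0,0,0,0,0.8]],
  ],
)

```text
time_s: 11.85
tool_pos: [0.5862, -0.0214, 0.2257]
tool_rot: [-179.5, 0.0, 85.4]
force: [-7.5, 0.1, -2.0]
grip_width: 0.0394
grasp_force: 44.9
```

The rollers touched at a handle x of about 27 mm and are yielding at about 8 N. I'll continue.

Call:
jog_arm(
  motion=[
    [[0,0.01,0,0,0,0,0.8],[0,0.02,0,0,0,0,0.8],[0,0.03,0,0,0,0,0.8]],
  ],
)

```text
time_s: 12.15
tool_pos: [0.5897, -0.0217, 0.2257]
tool_rot: [-179.6, 0.0, 85.4]
force: [-6.0, 0.4, -3.9]
grip_width: 0.04
grasp_force: 44.9
```

Call:
jog_arm(
  motion=[
    [[0,0.01,0,0,0,0,0.8],[0,0.02,0,0,0,0,0.8],[0,0.03,0,0,0,0,0.8]],
  ],
)

```text
time_s: 12.45
tool_pos: [0.5943, -0.0221, 0.2263]
tool_rot: [-179.8, 0.0, 85.3]
force: [-2.3, 1.4, -3.9]
grip_width: 0.0398
grasp_force: 44.9
```

Call:
jog_arm(
  motion=[
    [[0,0.01,0,0,0,0,0.8],[0,0.02,0,0,0,0,0.8],[0,0.03,0,0,0,0,0.8]],
  ],
)

```text
time_s: 12.75
tool_pos: [0.599, -0.0225, 0.2274]
tool_rot: [179.9, -0.0, 85.3]
force: [-1.6, 0.7, -4.5]
grip_width: 0.0397
grasp_force: 45.0
```

Call:
jog_arm(
  motion=[
    [[0,0.01,0,0,0,0,0.8],[0,0.02,0,0,0,0,0.8],[0,0.03,0,0,0,0,0.8],[0,0.04,0,0,0,0,0.8]],
  ],
)

```text
time_s: 13.15
tool_pos: [0.6028, -0.0228, 0.2274]
tool_rot: [179.9, -0.0, 85.3]
force: [0.3, -0.2, -3.5]
grip_width: 0.0396
grasp_force: 45.0
```

Call:
jog_arm(
  motion=[
    [[0,0.01,0,0,0,0,0.8],[0,0.02,0,0,0,0,0.8]],
  ],
)

```text
time_s: 13.35
tool_pos: [0.6045, -0.0228, 0.2272]
tool_rot: [180.0, -0.0, 85.3]
force: [0.7, 0.4, -2.6]
grip_width: 0.0397
grasp_force: 45.0
```

Call:
jog_arm(
  motion=[
    [[0,0.01,0,0,0,0,0.8],[0,0.02,0,0,0,0,0.8]],
  ],
)

```text
time_s: 13.55
tool_pos: [0.6062, -0.0233, 0.227]
tool_rot: [-180.0, 0.0, 85.3]
force: [0.2, -0.5, -2.9]
grip_width: 0.0395
grasp_force: 45.0
```

Call:
jog_arm(
  motion=[
    [[0,0.007,0,0,0,0,0.8],[0,0.014,0,0,0,0,0.8],[0,0.014,0,0,0,0,0.8]],
  ],
)

```text
time_s: 13.85
tool_pos: [0.6074, -0.0232, 0.2269]
tool_rot: [-180.0, 0.0, 85.3]
force: [-0.9, 0.2, -3.5]
grip_width: 0.0401
grasp_force: 45.0
```

Call:
jog_arm(
  motion=[
    [[0,0.005,0,0,0,0,0.8],[0,0.01,0,0,0,0,0.8],[0,0.01,0,0,0,0,0.8]],
  ],
)

```text
time_s: 14.15
tool_pos: [0.6079, -0.0233, 0.2269]
tool_rot: [-179.9, 0.0, 85.3]
force: [-3.5, -0.6, -1.0]
grip_width: 0.0396
grasp_force: 45.0
```

Contact with the buffer. I'll press on gently to about 11 N.

Call:
jog_arm(
  motion=[
    [[0,0.007,0,0,0,0,0.8],[0,0.014,0,0,0,0,0.8],[0,0.014,0,0,0,0,0.8]],
  ],
)

```text
time_s: 14.45
tool_pos: [0.6084, -0.0233, 0.2269]
tool_rot: [-179.8, 0.0, 85.3]
force: [-5.8, -0.4, 0.7]
grip_width: 0.0397
grasp_force: 45.0
```

Call:
jog_arm(
  motion=[
    [[0,0.005,0,0,0,0,0.8],[0,0.01,0,0,0,0,0.8],[0,0.01,0,0,0,0,0.8]],
  ],
)

```text
time_s: 14.75
tool_pos: [0.6088, -0.0233, 0.2269]
tool_rot: [-179.7, 0.1, 85.3]
force: [-8.6, 0.6, 1.8]
grip_width: 0.0398
grasp_force: 45.0
```

Call:
jog_arm(
  motion=[
    [[0,0.004,0,0,0,0,0.8],[0,0.008,0,0,0,0,0.8],[0,0.008,0,0,0,0,0.8]],
  ],
)

```text
time_s: 15.05
tool_pos: [0.609, -0.0233, 0.2269]
tool_rot: [-179.6, 0.1, 85.3]
force: [-10.5, 0.4, 2.9]
grip_width: 0.0395
grasp_force: 45.0
```

```bash
python3 chk.py
```

```text
[54.11444388  2.29824583 26.87863969] [-1.79619612e+02  6.46029219e-02  8.53485327e+01] [-10.51828341   0.36853569   2.87327056]
-150 56 x [41.7929404  57.13038846] y [-5.44412932 10.61302731] zrange -142.7301440822923
-110 61 x [42.68265645 54.77801421] y [-4.97901392  9.84575944] zrange -109.8410156753668
-70 54 x [43.18660333 56.92591108] y [-0.55585329 11.23646922] zrange -69.66603056953585
14 66 x [34.43235536 70.00296698] y [-33.11999791  40.35054123] zrange 14.421067490070937
```

Firm press at 10.5 N. I'll ease off the push, then lower gently.

Call:
jog_arm(
  motion=[
    [[0,-0.01,0,0,0,0,0.8],[0,-0.02,0,0,0,0,0.8],[0,-0.03,0,0,0,0,0.8],[0,-0.036,0,0,0,0,0.8]],
  ],
)

```text
time_s: 15.5
tool_pos: [0.6078, -0.0233, 0.2269]
tool_rot: [-180.0, 0.0, 85.3]
force: [-4.0, 0.2, -2.1]
grip_width: 0.0399
grasp_force: 45.0
```

Call:
jog_arm(
  motion=[
    [[0,0,0.005,0,0,0,0.8],[0,0,0.01,0,0,0,0.8],[0,0,0.015,0,0,0,0.8],[0,0,0.02,0,0,0,0.8],[0,0,0.025,0,0,0,0.8]],
  ],
)

```text
time_s: 16.0
tool_pos: [0.608, -0.0231, 0.2246]
tool_rot: [-180.0, -0.0, 85.3]
force: [-4.5, -0.2, 0.3]
grip_width: 0.0398
grasp_force: 45.0
```

Call:
jog_arm(
  motion=[
    [[0,-0.01,0,0,0,0,0.8],[0,-0.01,0.005,0,0,0,0.8],[0,-0.01,0.01,0,0,0,0.8]],
  ],
)

```text
time_s: 16.3
tool_pos: [0.6076, -0.023, 0.2236]
tool_rot: [179.9, -0.0, 85.3]
force: [-2.3, 0.1, -2.9]
grip_width: 0.0396
grasp_force: 45.0
```

Call:
jog_arm(
  motion=[
    [[0,0,0.004,0,0,0,0.8],[0,0,0.008,0,0,0,0.8],[0,0,0.008,0,0,0,0.8]],
  ],
)

```text
time_s: 16.6
tool_pos: [0.6074, -0.0231, 0.2226]
tool_rot: [180.0, -0.0, 85.3]
force: [-1.4, 0.6, -2.0]
grip_width: 0.0397
grasp_force: 45.0
```

Call:
jog_arm(
  motion=[
    [[0,0,0.004,0,0,0,0.8],[0,0,0.008,0,0,0,0.8],[0,0,0.008,0,0,0,0.8]],
  ],
)

```text
time_s: 16.9
tool_pos: [0.6074, -0.0231, 0.2225]
tool_rot: [179.9, 0.0, 85.3]
force: [-2.7, -0.6, 0.6]
grip_width: 0.0396
grasp_force: 45.0
```

Call:
jog_arm(
  motion=[
    [[0,0,0.004,0,0,0,0.8],[0,0,0.004,0,0,0,0.8]],
  ],
)

```text
time_s: 17.1
tool_pos: [0.6075, -0.0231, 0.2225]
tool_rot: [179.9, 0.0, 85.3]
force: [-4.0, 0.3, 4.5]
grip_width: 0.0399
grasp_force: 45.0
```

```bash
python3 chk.py
```

```text
[52.52859625  2.42977354 22.46712782] [1.79939061e+02 1.68311204e-02 8.53416367e+01] [-3.95005525  0.29315324  4.54687699]
-150 66 x [41.9449042  56.80097774] y [-3.37658244 10.85767793] zrange -149.41063322271725
-110 60 x [42.13477452 55.27189328] y [-4.51266722 11.26660816] zrange -109.91531583947761
-70 55 x [42.40559917 56.29824893] y [-1.23943807 10.66984271] zrange -68.66527182016053
14 62 x [28.0934258  69.19094477] y [-24.67410962  41.23893121] zrange 14.038357190968187
```

Seated: the prongs bear the head at z = 200 mm, about 7 N including the weight. Releasing.

Call:
jog_arm(
  motion=[
    [[0,-0.01,0,0,0,0,0.8],[0,-0.01,0,0,0,0,0.8]],
  ],
  grip_force=10,
)

```text
time_s: 17.35
tool_pos: [0.6073, -0.0232, 0.2223]
tool_rot: [179.8, -0.0, 85.3]
force: [-0.1, 1.0, 3.0]
grip_width: 0.0397
grasp_force: 10.0
```

Call:
jog_arm(
  motion=[
    [[0,0,0,0,0,0,0.45],[0,0,0,0,0,0,0.3],[0,0,0,0,0,0,0.15],[0,0,0,0,0,0,0],[0,0,0,0,0,0,0]],
  ],
)

```text
time_s: 17.85
tool_pos: [0.6061, -0.0231, 0.2213]
tool_rot: [-180.0, 0.0, 85.3]
force: [-0.3, 0.0, -0.1]
grip_width: 0.072
grasp_force: 0.0
```

Call:
jog_arm(
  motion=[
    [[0,0,0,0,0,0,0],[0,0,0,0,0,0,0],[0,0,0,0,0,0,0]],
  ],
)

```text
time_s: 18.15
tool_pos: [0.6062, -0.0231, 0.2215]
tool_rot: [180.0, 0.0, 85.3]
force: [-0.2, 0.5, 0.1]
grip_width: 0.086
grasp_force: 0.0
```

Free. Retreating straight up, then checking.

Call:
jog_arm(
  motion=[
    [[0,0,-0.08,0,0,0,0],[0,0,-0.2,0,0,0,0],[0,0,-0.4,0,0,0,0],[0,0,-0.7,0,0,0,0],[0,0,-1,0,0,0,0]],
  ],
)

```text
time_s: 18.65
tool_pos: [0.6061, -0.023, 0.3236]
tool_rot: [180.0, 0.0, 85.3]
force: [-0.4, -0.1, 0.4]
grip_width: 0.0869
grasp_force: 0.0
```

Call:
jog_arm(
  motion=[
    [[0,-0.4,-0.3,0,0,0,0],[0,-0.8,-0.6,0,0,0,0],[0,-1,-0.8,0,0,0,0],[0,-1,-0.8,0,0,0,0],[0,-1,-0.8,0,0,0,0]],
  ],
)

```text
time_s: 19.15
tool_pos: [0.5068, -0.0149, 0.4028]
tool_rot: [179.8, 0.1, 85.3]
force: [0.2, -0.2, -0.1]
grip_width: 0.0869
grasp_force: 0.0
```

```bash
python3 chk.py; python3 - <<'E'
from h import *
p,d=env.read_camera("side"); cv2.imwrite("pics/end.png",cv2.resize(p[100:260,130:290,::-1],None,fx=3.7,fy=3.7,interpolation=cv2.INTER_CUBIC))
W=cloud("side",d); a=np.radians(FY);e=W[...,:2]-O; X=e@[np.cos(a),np.sin(a)]*1000;Y=e@[-np.sin(a),np.cos(a)]*1000;Z=(W[...,2]-.2)*1000
m=(d>0)&(abs(X-53)<30)&(abs(Y)<45)&(Z>36)&(Z<60); print("mallet top",m.sum(),np.median(Z[m]),cv2.minAreaRect(np.c_[X[m],Y[m]].astype(np.float32)))
E
```

```text
[-48.43287725   2.52244379 202.79162802] [1.79828319e+02 8.05934243e-02 8.53257285e+01] [ 0.21639486 -0.1908341  -0.10312885]
mallet top 406 45.53762668838901 ((52.29241180419922, 1.1530227661132812), (79.9422836303711, 41.22475814819336), 89.31001281738281)
```

View pics/end.png

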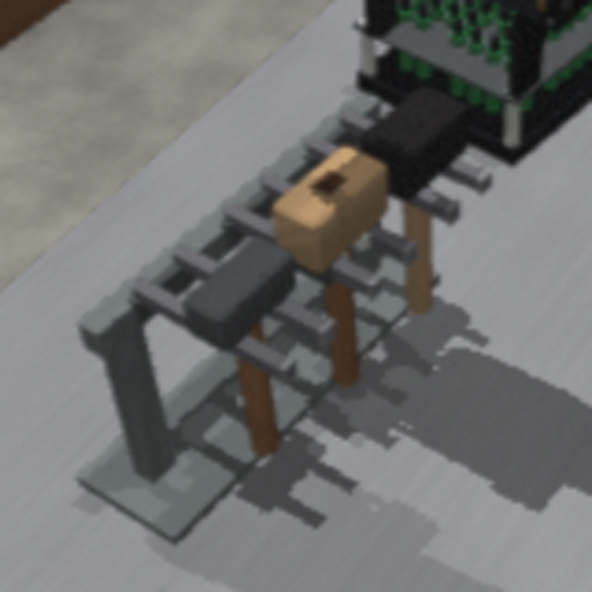

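The mallet head (330,205) hangs level on the middle fork at fork x of about 52 mm, with its handle straight down. The hammer (240,290) and rubber mallet (418,140) are undisturbed. Handing in.

```bash
python3 -c "
from cell import env
print(env.sign_off())"
```

```text
the job is handed in; nothing more can be done
None
```

The mallet hangs handle down on the middle fork, pressed to 10.5 N on the buffer before I lowered and released it; the last picture shows the neighbouring hammers undisturbed, and the job is handed in.

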